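# Dock the inspection lamp

## Robot

A 7-joint arm with a two-finger parallel gripper is mounted at the origin on the work surface. World frame = base frame: x ahead of the robot, y to its left, z up, the work surface at z = 0. Lengths are in m, angles in rad, forces in N, time in s.
With the tool pointing down it reaches from about 0.4 to 0.85 m from the base axis. Payload 10.4 kg.
Tool frame: the origin (TCP) lies on the centre line of the jaws, within the pads' length; the fingertips stand 8 mm ahead of it and the grasp point (between the pads) lies 11 mm behind it (r.finger_overhang is the distance from the TCP to the fingertips, in m); z points along the fingers, y is the line along which they close (so a half turn about z gives the same grasp; the last joint's range is limited). The gripper opens to 87 mm and grips with 3 to 60 N. Pads are 19 mm wide; open, the fingers measure 117 mm over their backs; the gripper's body (75 mm by 190 mm) begins 51 mm behind the grasp point.
Start: joints at [1.107, 0.332, -0.065, 1.46, 0.022, 1.35, -0.088], TCP at [0.267, -0.565, 0.231] pointing down, gripper open.
Joint ranges: [-2.6, 2.6], [-0.5, 2.12], [-1.47, 1.34], [0.16, 2.42], [-1.27, 4.41], [0.06, 2.06], [-2.6, 2.6]. Speed limits (rad/s): [2.22, 2.22, 2.79, 2.79, 3.14, 3.14, 3.14].

## Interface

Orientations are given as a unit quaternion [x, y, z, w].
In Python, from bench import r, vision gives the robot as it stands.
- The arm moves only by the tool drive_tool, never from a script. Its argument "series" is a list of rows, each a list of 2 entries, a list of its own where there are three numbers: the shift along the world's x, y, z in cm, then the turn about the world's z in degrees. A call has exactly 10 rows; each row shifts and turns the commanded pose from where the row before left it; what a row does not reach is not made up. A row lasts 1/8 s, in which the tool goes at most 62.5 mm and 10.7 degrees, less where a joint would pass 70% of its speed; a pose out of reach is approached as far as the arm can. A call with a gripper value outside its range is refused whole. "hand" is the closure, from 0 (fully open) to 1 (shut), set as the call begins (left out, the last holds). The fingers move at their own pace and stop on an object; "newtons" is the grip in N (left out, the last holds). Time passes only in rows, so rows that do not move let the fingers close, or fill a call up. It gives the time, the measured TCP pose, the force, the opening and the grip force at its end, in the units of the state.
- r.read_state(): the state, without advancing time (a new reading comes with each control period).
- vision.camera(name): name is "side" or "top" or "wrist"; returns a dict with "color" (480x640x3 uint8, red, green, blue), "intrinsics" (3x3 intrinsics, pixels), "R" (3x3) and "t" (3): a world point X has camera coordinates R X + t; the wrist camera has in their place "mount" (4x4, takes a point from camera to tool coordinates, whose origin is the TCP and whose axes are the flange's). Camera axes: x right, y down, z forward; pixel columns grow to the right and rows downward; lengths in m; the calibration is good to about 2 mm. A picture is of the moment at which its call begins: read the wrist's pose just before it. There is no depth.
- r.close_job(): hands the job in; it is judged then, once.
The state is a dict: "time": time; "joint_positions": joint angles; "joint_vel": joint speeds; "joint_torque": joint torques, N m; "ee_pos": TCP position; "eef_rot": TCP orientation; "ft_force": force on the tool from outside, world axes, zero at the start; "torque": the same for the moment, N m; "width": finger opening in m; "grip_force": force on a finger pad.
Only numpy, scipy, OpenCV 4.12 (cv2) and the standard library are available. Lean on these libraries where they do the work, as an engineer would, in place of code of your own. Each camera call takes 0.05 s, during which the arm holds its last target. There are 200 camera calls.

## Task

Put the inspection lamp away in its charging dock. Take it from the blue cradle, snap its barrel sideways down into both spring clips of the dock with the brass tail pointing at the socket but still outside it, then slide the lamp back until the barrel's end is fully home against the socket face, and let go. Be gentle: the clips and the charging contact must not be forced, and leave everything else alone.

Things in the scene. Friction and masses are not known exactly. Their poses are not given: they have to be found in the camera images.
- lamp: Loose lamp, 0.10-0.21 kg. Round grey barrel, 22 mm diameter, 136 mm long; red head 30 mm diameter, 22 mm long; brass tail pin 12 mm diameter, 10 mm long. Origin on the axis, x along it towards the head: tail pin x -80..-70, barrel -70..+66, head +66..+88 mm. Grip the barrel near the origin. Starts lying level in the cradle, axis 45 mm above the bench.
- dock: Dark grey dock fixed to the bench. Origin under its middle; x from socket to free end, z up. Base x -118..+92, y +-32, 12 mm high. Two steel spring clips, open upward, at x -40 and +42, each 14 mm long: jaw tips 72 mm high, lips 16 mm apart at 60 mm. A snapped-in barrel lies along x, axis 52 mm high. Fingers fit from x -33 to +35. Snapping in both takes 7 to 14 N; over about 20 N is forcing them.
- socket: Rail on the dock's -x end; origin and axes as the dock's. Carries a black block 34 mm wide, 35-69 mm high: its face, with a 17 mm mouth for the tail pin, lies anywhere from x -70 to -84 (not measured: feel for it). Snap the lamp in with its origin at x +12..+20, then slide to -x: clip drag 2-6 N, a sprung contact adds 1-2 N over the last 2 mm, then a hard stop; keep under 15 N.
- cradle: Blue cradle fixed to the bench; origin under its middle, x along the lying lamp. Base 120 x 62 x 10 mm; two V-notched posts at x -38 and +38, each 10 mm long, up to 45 mm high, hold the lamp. Free between them for fingers.
- jar: Bystander: amber jar with black cap, 48 mm diameter, 70 mm tall; origin under its middle.
- cup: Bystander: white open cup, 70 mm diameter, 75 mm tall; origin under its middle.
- stub: Bystander: brass specimen stub, 36 mm diameter, 32 mm tall; origin under its middle.
Mind the look-alikes: they are no part of the job. Of the things that look like the lamp, the smallest one is meant.

How it is judged:
On the way:
1. the lamp lies snapped into both clips, not yet slid into the socket (z of lamp in the frame of dock between 0.049 and 0.0545 m and angle between the x axis of lamp and the x axis of dock, either way round below 0.035 rad and x of lamp in the frame of dock between 0.006 and 0.03 m), for 0.2 s.
At the end, for the whole second after the job is handed in: the lamp lies still in both clips (axis 49 to 54.5 mm high, within 2 degrees of the dock's line), pushed back so that its tail keeps the sprung contact pressed with over 1.3 N (barrel within about 1.5 mm of the socket face) (z of lamp in the frame of dock between 0.049 and 0.0545 m and angle between the x axis of lamp and the x axis of dock, either way round below 0.035 rad and x of lamp in the frame of dock between -0.018 and 0.004 m and contact force between lamp and socket above 1.3 N and linear speed of lamp below 0.01 m/s); the robot touches nothing.
It fails at once if the lamp is pushed against the socket with more than 15 N (contact force between lamp and socket above 15 N).
It fails at once if the lamp and the dock are forced together with more than 35 N (contact force between lamp and dock above 35 N).
It fails at once if a bystander is moved by more than 20 mm (distance of any of jar, cup, stub from where it was at the start of the episode above 0.02 m).
It also fails if it takes over 72 s, if anything falls off the work surface, if the arm or the gripper's body presses on something with over 40 N, if the wrist force passes 120 N, or if a joint passes its speed limit or range.

## Working session

There is one attempt and no reset: what is moved stays moved. The work goes in short steps, Python scripts to look and compute and a tool call to move; the robot and the scene stay as the last step left them, time stands still between calls to the robot, and variables do not carry over. Pictures are saved under pics/ and viewed, at most 10 in all, crops included, and the job is handed in when it is done.

Besides the shell and the picture viewer there is one more tool, called after "Request:" by a JSON object that holds its "method" and its "body", one argument or row to a line. drive_tool: Moves the arm, as the interface text tells. Its arguments: {"type":"object","properties":{"series":{"type":"array"},"hand":{"type":"number"},"newtons":{"type":"number"}},"required":["series"]}

```bash
mkdir -p pics; cat > h.py <<'E'
from bench import r, vision
import numpy as np, cv2
def snap(name,fn,crop=None,scale=1):
    c=vision.camera(name); im=c["color"][:,:,::-1]
    if crop: x0,y0,x1,y1=crop; im=im[y0:y1,x0:x1]
    if scale!=1: im=cv2.resize(im,None,fx=scale,fy=scale,interpolation=cv2.INTER_CUBIC)
    cv2.imwrite("pics/"+fn,im); return c
def toplane(c,uv,z):
    K,R,t=c["intrinsics"],np.array(c["R"]),np.array(c["t"])
    d=R.T@np.linalg.solve(K,[uv[0],uv[1],1.]); o=-R.T@t
    return o+d*(z-o[2])/d[2]
def proj(c,X):
    p=np.array(c["intrinsics"])@(np.array(c["R"])@np.array(X)+c["t"]); return p[:2]/p[2]
E
python3 - <<'E'
from h import *
import pickle
d={n:snap(n,n+"0.png") for n in("top","side")}
pickle.dump({n:{k:np.array(v) for k,v in c.items()} for n,c in d.items()},open("cam.pkl","wb"))
for n,c in d.items(): print(n,np.round(-np.array(c["R"]).T@c["t"],3),np.round(c["intrinsics"],0).tolist(),np.round(c["R"],2).tolist())
print(r.read_state())
E
```

```text
top [0.476 0.02  1.305] [[560.0, 0.0, 329.0], [0.0, 560.0, 234.0], [0.0, 0.0, 1.0]] [[-0.03, -1.0, 0.02], [-1.0, 0.02, -0.08], [0.08, -0.02, -1.0]]
side [ 0.508 -0.888  1.039] [[600.0, 0.0, 316.0], [0.0, 600.0, 239.0], [0.0, 0.0, 1.0]] [[1.0, -0.08, -0.0], [-0.06, -0.73, -0.68], [0.05, 0.68, -0.73]]
{'time': 0.1, 'joint_positions': array([ 1.10741889,  0.33283094, -0.06469862,  1.46085944,  0.02164571,
        1.3498989 , -0.0885235 ]), 'joint_vel': array([-0.0006477 , -0.00317635, -0.00012858, -0.00120742, -0.00078437,
       -0.0006988 ,  0.00133483]), 'joint_torque': array([ 1.20831661e-03, -6.24547505e+01,  2.43530818e-02, -3.90719604e+01,
       -6.13808795e-02,  3.65993183e-02,  4.31469482e-05]), 'ee_pos': array([ 0.26649037, -0.56496592,  0.22981859]), 'eef_rot': array([ 9.75811848e-01,  2.18611103e-01, -1.92053687e-04, -6.21007272e-04]), 'ft_force': array([-0.51401088, -0.91585847,  0.05955478]), 'torque': array([0.0453672 , 0.04535198, 0.02312257]), 'grip_force': 0.0, 'width': 0.08711802154557134}
```

View pics/top0.png

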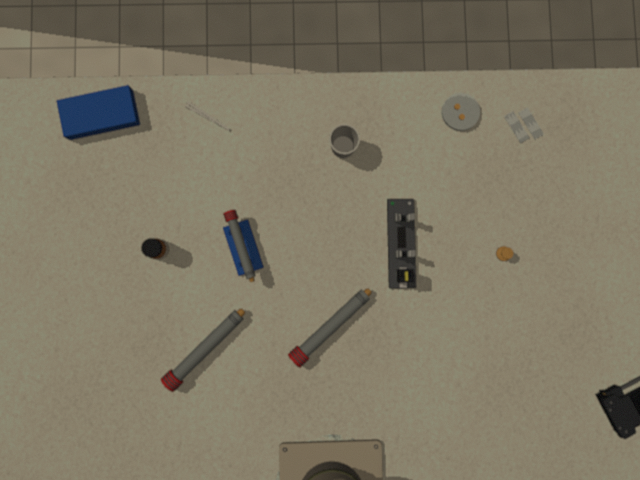

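View pics/side0.png

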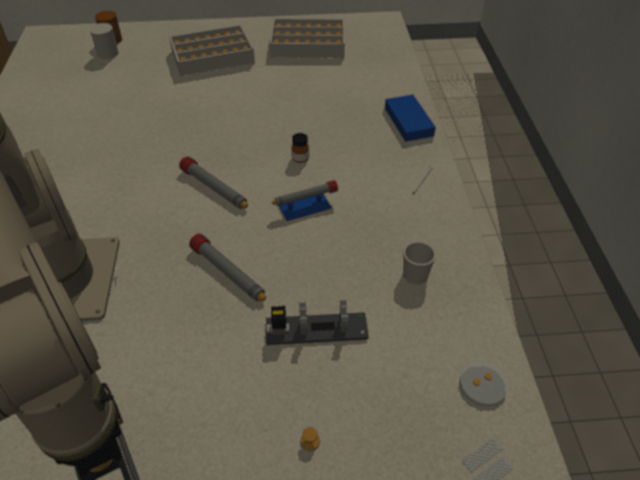

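Top view: the lamp look-alikes are at (203,350) and (332,328), both larger and lying on the bench. The one in the blue cradle at (240,243) is the smallest, so that's the lamp. The dock is at (402,243) with the socket (yellow mark) towards the robot at (404,277). I'll check both in one enlarged crop.

```bash
python3 - <<'E'
from h import *
c=vision.camera("top"); im=c["color"][:,:,::-1]
a=im[200:290,205:275]; b=im[190:300,370:440]
a=cv2.resize(a,None,fx=5,fy=5,interpolation=cv2.INTER_CUBIC); b=cv2.resize(b,None,fx=5,fy=5,interpolation=cv2.INTER_CUBIC)
o=np.zeros((550,720,3),np.uint8); o[:450,:350]=a; o[:,370:]=b
cv2.imwrite("pics/crop.png",o)
E
```

```text
(no output)
```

View pics/crop.png

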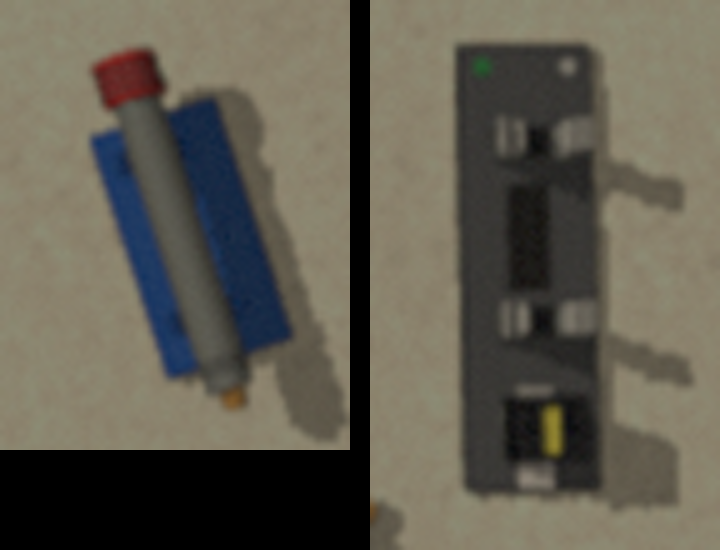

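The crop confirms it: in the cradle the head end is at crop (127,52) and the tail tip at (234,408). The dock base corners are (457,45), (590,45), (600,490) and (467,490), and the socket end is at the bottom.

```bash
python3 - <<'E'
from h import *
import pickle
c=pickle.load(open("cam.pkl","rb"))["top"]; s=pickle.load(open("cam.pkl","rb"))["side"]
A=lambda x,y:(205+(x+.5)/5-.5,200+(y+.5)/5-.5)
B=lambda x,y:(370+(x-370+.5)/5-.5,190+(y+.5)/5-.5)
h=toplane(c,A(127,52),.05);t=toplane(c,A(234,408),.045)
print("lamp ends",h,t,np.linalg.norm(h-t))
u=(h-t)/np.linalg.norm(h-t); O=t+u*.08
print("origin",O,"yaw",np.degrees(np.arctan2(u[1],u[0])))
p,q=toplane(c,A(140,108),.048),toplane(c,A(226,365),.048);d=p-q;print("barrel yaw",np.degrees(np.arctan2(d[1],d[0])))
P=[toplane(c,B(*x),.012) for x in [(457,45),(590,45),(600,490),(467,490)]]
print(np.round(P,4), [np.linalg.norm(P[i]-P[i-1]) for i in range(4)])
f=(P[0]+P[1])/2;b=(P[2]+P[3])/2;v=(f-b)/np.linalg.norm(f-b)
D=b+v*.118;print("dock",D,np.degrees(np.arctan2(v[1],v[0])))
print("f",f-v*.092)
C=[toplane(c,B(*x),.072) for x in [(511,137),(576,137),(515,318),(577,318)]]
m1=(C[0]+C[1])/2;m2=(C[2]+C[3])/2;print("clips",m1,m2,np.linalg.norm(m1-m2), "dock from clips",(m1+m2)/2-v*.001)
print([np.linalg.norm(C[i]-C[i+1]) for i in (0,2)])
n=np.array([-v[1],v[0],0]); 
for nm,X in [("lamp h",h),("t",t),("dock0",f),("dock1",b)]: print(nm,proj(s,X))
# clip offset relative to centre line
print("lat",[float((m-D)@n) for m in(m1,m2)])
E
```

```text
lamp ends [0.64107103 0.21122806 0.05      ] [0.48021467 0.16609649 0.045     ] 0.16714253312134458
origin [0.5572059  0.18769797 0.04739317] yaw 15.67256157881612
barrel yaw 17.615074983484362
[[ 0.6644 -0.1487  0.012 ]
 [ 0.663  -0.2111  0.012 ]
 [ 0.4558 -0.2077  0.012 ]
 [ 0.4574 -0.1461  0.012 ]] [np.float64(0.2070640353654478), np.float64(0.06238878046879269), np.float64(0.2072773415602937), np.float64(0.061558644686208926)]
dock [ 0.57456802 -0.17859773  0.012     ] -0.8286326525273802
f [ 0.57173859 -0.17855681  0.012     ]
clips [ 0.61354771 -0.17799451  0.072     ] [ 0.53301776 -0.17609032  0.072     ] 0.08055245630073521 dock from clips [ 0.57228284 -0.17702795  0.072     ]
[np.float64(0.029003125005929376), np.float64(0.027513274736223284)]
lamp h [337.55942275 184.66154375]
t [272.80596305 202.34495068]
dock0 [367.03899967 324.06606208]
dock1 [266.69910287 329.44521084]
lat [0.001166876167246012, 0.0019062584296477931]
```

Sizes agree: lamp 167 mm against 168, base 62 x 207 against 64 x 210. Moving over the lamp.

Request:
{"method": "drive_tool", "body": {
  "series": [
    [[2.2, 4.8, 0], -0.9],
    [[2.2, 4.8, 0], -0.9],
    [[2.2, 4.8, 0], -0.9],
    [[2.2, 4.8, 0], -0.9],
    [[2.2, 4.8, 0], -0.9],
    [[2.2, 4.8, 0], -0.9],
    [[2.2, 4.8, 0], -0.9],
    [[2.2, 4.8, 0], -0.9],
    [[2.2, 4.8, 0], -0.9],
    [[2.2, 4.8, 0], -0.7]
  ],
  "hand": 0
}}

```text
time: 1.4
ee_pos: [0.4871, -0.0837, 0.2306]
eef_rot: [0.99, 0.143, 0.0, 0.0]
ft_force: [0.2, -0.4, -1.1]
width: 0.0872
grip_force: 0.0
```

Request:
{"method": "drive_tool", "body": {
  "series": [
    [[1.2, 4.5, 0], 0],
    [[1.2, 4.5, 0], 0],
    [[1.2, 4.5, 0], 0],
    [[1.2, 4.5, 0], 0],
    [[1.2, 4.5, -1], 0],
    [[1.0, 4.7, -1], 0],
    [[0, 0, -1], 0],
    [[0, 0, 0], 0],
    [[0, 0, 0], 0],
    [[0, 0, 0], 0]
  ]
}}

```text
time: 2.65
ee_pos: [0.5571, 0.1857, 0.2012]
eef_rot: [0.99, 0.142, 0.0, 0.0]
ft_force: [0.1, 0.1, -0.1]
width: 0.0867
grip_force: 0.0
```

```bash
cat >> h.py <<'E'
from scipy.spatial.transform import Rotation as Ro
def wsnap(fn):
    s=r.read_state(); c=snap("wrist",fn); M=np.array(c["mount"])
    T=np.eye(4); T[:3,:3]=Ro.from_quat(s["eef_rot"]).as_matrix(); T[:3,3]=s["ee_pos"]
    W=np.linalg.inv(T@M); d=dict(intrinsics=np.array(c["intrinsics"]),R=W[:3,:3],t=W[:3,3])
    import pickle; pickle.dump((d,s),open(fn+".pkl","wb")); print(s["ee_pos"],s["eef_rot"],s["ft_force"],M.round(3).tolist())
    return d,s
E
python3 -c "
from h import *
d,s=wsnap('w1.png')
for X in [(.48,.166,.045),(.641,.211,.045),(.557,.188,.056)]: print(proj(d,X))"
```

```text
[0.55707657 0.18565331 0.20117482] [9.89828474e-01 1.42264877e-01 4.66911234e-04 2.79459525e-04] [ 0.05048042  0.09362132 -0.13877072] [[-0.0, -0.966, -0.26, 0.069], [1.0, -0.0, -0.001, 0.0], [0.001, -0.26, 0.966, -0.154], [0.0, 0.0, 0.0, 1.0]]
[318.73396073 308.90389   ]
[321.07016993 104.08397454]
[319.10546619 220.78486871]
```

View pics/w1.png

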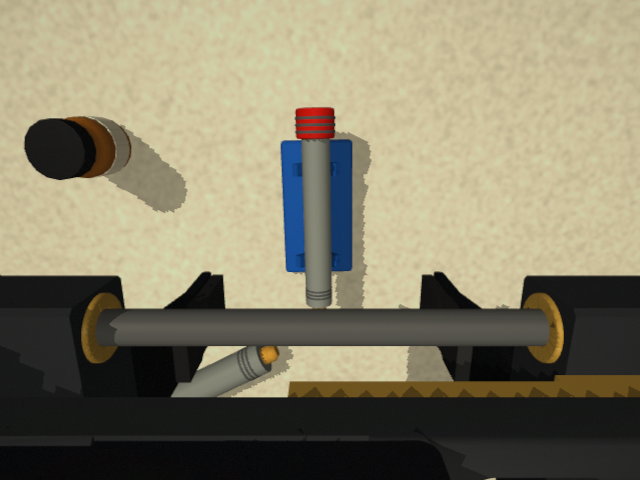

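Wrist view: barrel centre line runs from (316,139) at the head joint to (318.5,290) near the tail; the head's far rim is at (315,108).

```bash
python3 - <<'E'
from h import *
import pickle
d,s=pickle.load(open("w1.png.pkl","rb"))
j=toplane(d,(316,139),.060);f=toplane(d,(315,108),.060)
p=toplane(d,(316,150),.047);q=toplane(d,(318.5,290),.047)
print(j,f,np.linalg.norm(j-f)); u=(p-q)/np.linalg.norm(p-q)
print(p,q,np.degrees(np.arctan2(u[1],u[0])))
print("origin by joint",j-u*.066,"by far rim",f-u*.088, "tool yaw",np.degrees(2*np.arctan2(s["eef_rot"][1],s["eef_rot"][0])))
E
```

```text
[0.61589814 0.20747173 0.06      ] [0.63637066 0.21412947 0.06      ] 0.02152788442285586
[0.60770982 0.20530537 0.047     ] [0.49751916 0.1712834  0.047     ] 17.15836192819137
origin by joint [0.5528356  0.18800082 0.06      ] by far rim [0.55228728 0.18816826 0.06      ] tool yaw 16.357854762209687
```

Request:
{"method": "drive_tool", "body": {
  "series": [
    [[-0.4, 0.2, 0], 0.6],
    [[0, 0, -2.5], 0],
    [[0, 0, -2.5], 0],
    [[0, 0, -2.5], 0],
    [[0, 0, -2.5], 0],
    [[0, 0, -2.5], 0],
    [[0, 0, -2], 0],
    [[0, 0, -1.5], 0],
    [[0, 0, -0.7], 0],
    [[0, 0, 0], 0]
  ]
}}

```text
time: 3.95
ee_pos: [0.5527, 0.1888, 0.0335]
eef_rot: [0.989, 0.148, -0.0, 0.0]
ft_force: [-0.5, 0.6, 0.5]
width: 0.087
grip_force: 0.0
```

Request:
{"method": "drive_tool", "body": {
  "series": [
    [[0, 0, 0], 0],
    [[0, 0, 0], 0],
    [[0, 0, 0], 0],
    [[0, 0, 0], 0],
    [[0, 0, 0], 0],
    [[0, 0, 0], 0],
    [[0, 0, 0], 0],
    [[0, 0, 0], 0],
    [[0, 0, 0], 0],
    [[0, 0, 0], 0]
  ],
  "hand": 1,
  "newtons": 40
}}

```text
time: 5.2
ee_pos: [0.5527, 0.1886, 0.0336]
eef_rot: [0.989, 0.148, -0.0, 0.0]
ft_force: [-0.3, -1.9, 0.4]
width: 0.0212
grip_force: 40.0
```

Request:
{"method": "drive_tool", "body": {
  "series": [
    [[0, 0, 1], 0],
    [[0, 0, 2], 0],
    [[0, 0, 3], 0],
    [[0, 0, 4], 0],
    [[0, 0, 4], 0],
    [[-0.5, -2, 2.6], 0],
    [[-1, -4, 0], -4],
    [[-1, -5, 0], -5],
    [[-1, -5, 0], -5],
    [[-1, -5, 0], -3.8]
  ]
}}

```text
time: 6.45
ee_pos: [0.5074, -0.0224, 0.2013]
eef_rot: [1.0, -0.007, 0.001, 0.0]
ft_force: [0.5, -1.3, -1.4]
width: 0.021
grip_force: 40.0
```

Request:
{"method": "drive_tool", "body": {
  "series": [
    [[-0.8, -4, 0], 0],
    [[0, -3, 0], 0],
    [[0, -0.9, 0], 0],
    [[0, 0, 0], 0],
    [[0, 0, 0], 0],
    [[0, 0, 0], 0],
    [[0, 0, 0], 0],
    [[0, 0, 0], 0],
    [[0, 0, 0], 0],
    [[0, 0, 0], 0]
  ]
}}

```text
time: 7.7
ee_pos: [0.4997, -0.1003, 0.1996]
eef_rot: [1.0, -0.007, -0.0, 0.0]
ft_force: [0.0, 0.1, -1.0]
width: 0.0209
grip_force: 40.0
```

```bash
python3 -c "
from h import *
d,s=wsnap('w2.png')
v=np.array([np.cos(-.0145),np.sin(-.0145)]);n=np.array([-v[1],v[0]])
for a,b,z in [(92,32,12),(92,-32,12),(-118,32,12),(42,0,72),(-40,0,72)]:
  p=np.array([.573,-.178])+a/1000*v+b/1000*n; print(a,b,proj(d,(*p,z/1000)))"
```

```text
[ 0.49967861 -0.10027805  0.19955543] [ 9.99978779e-01 -6.51455775e-03 -1.32474841e-06  4.28657190e-05] [ 0.02158696  0.07742732 -0.98375194] [[-0.0, -0.966, -0.26, 0.069], [1.0, -0.0, -0.001, 0.001], [0.001, -0.26, 0.966, -0.154], [0.0, 0.0, 0.0, 1.0]]
92 32 [379.42693022  -0.60924483]
92 -32 [462.16331439  -0.51724139]
-118 32 [370.44222214 257.5843283 ]
42 0 [437.73556058  55.46659712]
-40 0 [428.83126287 180.06866739]
```

View pics/w2.png

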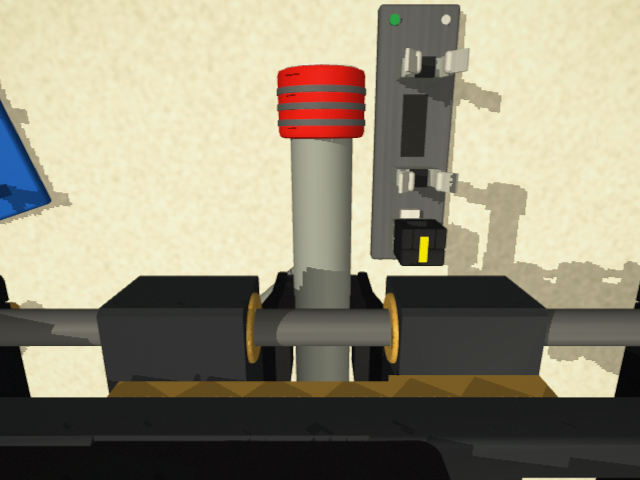

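Lamp is held straight, with head joint (321,137) and far rim (321,66). The dock base top edge runs (378,5) to (460,10), and the clips are near (428,62) and (425,181). I'll enlarge the clips.

```bash
python3 -c "
import cv2
im=cv2.imread('pics/w2.png')
cv2.imwrite('pics/w2c.png',cv2.resize(im[0:270,365:475],None,fx=5,fy=2.2,interpolation=cv2.INTER_CUBIC))"
```

```text
(no output)
```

View pics/w2c.png

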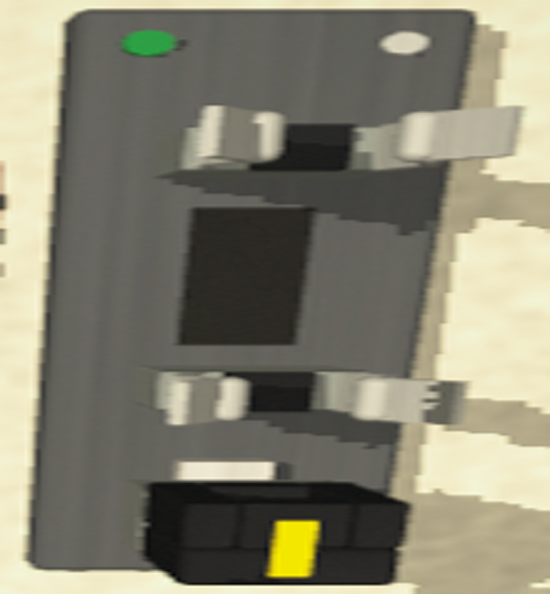

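Enlarged: inner lips of the far clip are at crop (283,137) and (400,137), and of the near clip at (248,397) and (355,397). Base left edge runs (66,25) to (28,565), and its far edge is at row 12.

```bash
python3 - <<'E'
from h import *
import pickle
d,s=pickle.load(open("w2.png.pkl","rb"))
B=lambda x,y:(365+x/5-.4,y/2.2-.3)
L=[toplane(d,B(*x),.060) for x in [(283,137),(400,137),(248,397),(355,397)]]
print("gaps",np.linalg.norm(L[0]-L[1]),np.linalg.norm(L[2]-L[3]))
m1=(L[0]+L[1])/2;m2=(L[2]+L[3])/2;print("lips",m1,m2,np.linalg.norm(m1-m2))
w=m1-m2;print("yaw clips",np.degrees(np.arctan2(w[1],w[0])))
e=[toplane(d,B(*x),.012) for x in [(66,25),(28,565)]];w=e[0]-e[1];v=w/np.linalg.norm(w);n=np.array([-v[1],v[0],0])
print("edge",e,np.degrees(np.arctan2(w[1],w[0])))
far=toplane(d,B(270,11),.012);print("far",far,"originx",far[0]-.092)
rt=toplane(d,B(473,20),.012);print("width",np.linalg.norm((rt-e[0])@n))
o=e[0]-n*.032;print("centreline y at x=.573",o[1]+(.573-o[0])*v[1]/v[0])
print("clip line y at .573",m2[1]+(.573-m2[0])*(m1-m2)[1]/(m1-m2)[0])
print("bottom",toplane(d,B(30,568),.012)+v*.118)
# lamp in hand
j=toplane(d,(321,137),s["ee_pos"][2]+.011+.015);f=toplane(d,(321,66),s["ee_pos"][2]+.011+.015)
print("lamp joint rel tcp",j-s["ee_pos"],np.linalg.norm(j-f))
E
```

```text
gaps 0.01615314703663 0.015921942783870064
lips [ 0.61285763 -0.17880096  0.06      ] [ 0.53145321 -0.17771723  0.06      ] 0.08141162604798198
yaw clips -0.762727038147165
edge [array([ 0.65736048, -0.14626903,  0.012     ]), array([ 0.45650135, -0.14405268,  0.012     ])] -0.6321958414749567
far [ 0.6613686  -0.17782024  0.012     ] originx 0.5693686032771287
width 0.06325590501500586
centreline y at x=.573 -0.17734011389009982
clip line y at .573 -0.17827033641281825
bottom [ 0.57318185 -0.14574363  0.012     ]
lamp joint rel tcp [ 0.06690438 -0.00109972  0.026     ] 0.020831733663079416
```

Request:
{"method": "drive_tool", "body": {
  "series": [
    [[2, -2, 0], 0],
    [[2, -2, 0], 0],
    [[2, -2, 0], 0],
    [[2, -1.8, 0], 0],
    [[0.7, 0, -2], 0],
    [[0, 0, -3], 0],
    [[0, 0, -3], 0],
    [[0, 0, -2.5], 0],
    [[0, 0, 0], 0],
    [[0, 0, 0], 0]
  ]
}}

```text
time: 9.0
ee_pos: [0.587, -0.1778, 0.0953]
eef_rot: [1.0, -0.006, 0.0, 0.0]
ft_force: [0.3, 0.4, -1.3]
width: 0.0208
grip_force: 40.0
```

```bash
python3 - <<'E'
from h import *
print({k:np.round(v,4) for k,v in r.read_state().items() if k in("ee_pos","eef_rot","ft_force","torque","width")})
c=snap("side","s2.png",(250,240,400,352),5)
E
```

```text
{'ee_pos': array([ 0.587 , -0.1778,  0.0953]), 'eef_rot': array([ 1.0e+00, -6.3e-03,  4.0e-04,  0.0e+00]), 'ft_force': array([ 0.2928,  0.3608, -1.254 ]), 'torque': array([0.0427, 0.029 , 0.062 ]), 'width': np.float64(0.0208)}
```

View pics/s2.png

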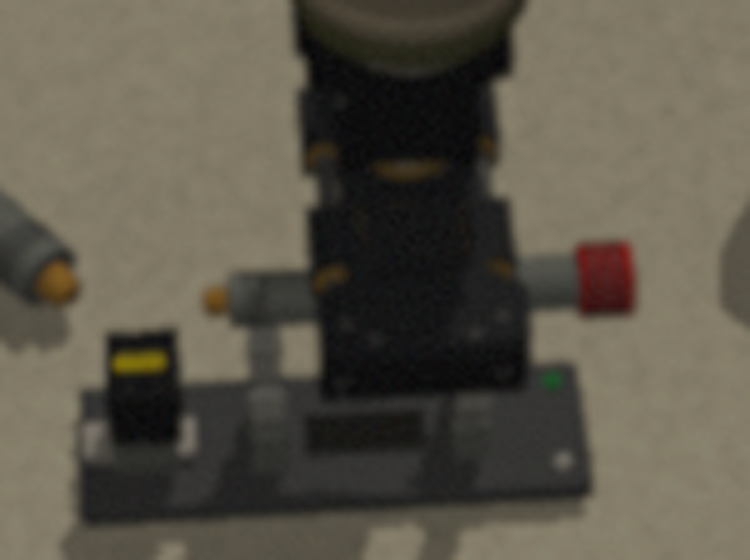

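Side view: the tail (215,298) hangs clear of the socket block (145,380), and the lamp lies over both clips. Lowering to first touch.

Request:
{"method": "drive_tool", "body": {
  "series": [
    [[0, -0.05, -1], 0],
    [[0, 0, -1], 0],
    [[0, 0, -0.5], 0],
    [[0, 0, -0.3], 0],
    [[0, 0, -0.3], 0],
    [[0, 0, -0.2], 0],
    [[0, 0, -0.2], 0],
    [[0, 0, -0.2], 0],
    [[0, 0, -0.1], 0],
    [[0, 0, 0], 0]
  ]
}}

```text
time: 10.3
ee_pos: [0.5873, -0.1781, 0.0571]
eef_rot: [1.0, -0.006, 0.001, -0.0]
ft_force: [0.2, 3.6, 2.8]
width: 0.0209
grip_force: 40.0
```

Request:
{"method": "drive_tool", "body": {
  "series": [
    [[0, 0.05, 0], 0],
    [[0, 0, 0], 0],
    [[0, 0, 0], 0],
    [[0, 0, 0], 0],
    [[0, 0, 0], 0],
    [[0, 0, 0], 0],
    [[0, 0, 0], 0],
    [[0, 0, 0], 0],
    [[0, 0, 0], 0],
    [[0, 0, 0], 0]
  ]
}}

```text
time: 11.55
ee_pos: [0.5872, -0.1781, 0.057]
eef_rot: [1.0, -0.006, 0.001, 0.0]
ft_force: [0.2, 2.9, 5.8]
width: 0.021
grip_force: 40.0
```

Request:
{"method": "drive_tool", "body": {
  "series": [
    [[0, 0.04, -0.05], 0],
    [[0, 0, -0.05], 0],
    [[0, 0, -0.05], 0],
    [[0, 0, -0.05], 0],
    [[0, 0, 0], 0],
    [[0, 0, 0], 0],
    [[0, 0, 0], 0],
    [[0, 0, 0], 0],
    [[0, 0, 0], 0],
    [[0, 0, 0], 0]
  ]
}}

```text
time: 12.8
ee_pos: [0.5873, -0.1783, 0.0553]
eef_rot: [1.0, -0.007, 0.001, 0.0]
ft_force: [0.8, 2.5, 7.3]
width: 0.0208
grip_force: 40.0
```

Request:
{"method": "drive_tool", "body": {
  "series": [
    [[0, 0.04, -0.05], 0],
    [[0, 0, -0.05], 0],
    [[0, 0, -0.05], 0],
    [[0, 0, -0.05], 0],
    [[0, 0, 0], 0],
    [[0, 0, 0], 0],
    [[0, 0, 0], 0],
    [[0, 0, 0], 0],
    [[0, 0, 0], 0],
    [[0, 0, 0], 0]
  ]
}}

```text
time: 14.05
ee_pos: [0.5873, -0.1783, 0.0534]
eef_rot: [1.0, -0.007, 0.001, 0.001]
ft_force: [1.1, 1.2, 7.1]
width: 0.0211
grip_force: 40.0
```

Request:
{"method": "drive_tool", "body": {
  "series": [
    [[0, 0.02, -0.05], 0],
    [[0, 0, -0.05], 0],
    [[0, 0, -0.05], 0],
    [[0, 0, -0.05], 0],
    [[0, 0, -0.05], 0],
    [[0, 0, -0.05], 0],
    [[0, 0, 0], 0],
    [[0, 0, 0], 0],
    [[0, 0, 0], 0],
    [[0, 0, 0], 0]
  ]
}}

```text
time: 15.3
ee_pos: [0.5867, -0.1776, 0.0496]
eef_rot: [1.0, -0.007, 0.0, 0.0]
ft_force: [1.0, -0.5, 4.9]
width: 0.0207
grip_force: 40.0
```

Request:
{"method": "drive_tool", "body": {
  "series": [
    [[0, 0, -0.05], 0],
    [[0, 0, -0.05], 0],
    [[0, 0, -0.05], 0],
    [[0, 0, -0.1], 0],
    [[0, 0, -0.1], 0],
    [[0, 0, -0.1], 0],
    [[0, 0, -0.05], 0],
    [[0, 0, 0], 0],
    [[0, 0, 0], 0],
    [[0, 0, 0], 0]
  ]
}}

```text
time: 16.55
ee_pos: [0.5862, -0.1772, 0.0441]
eef_rot: [1.0, -0.006, -0.0, -0.0]
ft_force: [-0.6, -1.9, -7.1]
width: 0.021
grip_force: 39.9
```

Request:
{"method": "drive_tool", "body": {
  "series": [
    [[0, -0.03, -0.05], 0],
    [[0, 0, -0.05], 0],
    [[0, 0, -0.05], 0],
    [[0, 0, -0.05], 0],
    [[0, 0, -0.05], 0],
    [[0, 0, 0], 0],
    [[0, 0, 0], 0],
    [[0, 0, 0], 0],
    [[0, 0, 0], 0],
    [[0, 0, 0], 0]
  ]
}}

```text
time: 17.8
ee_pos: [0.5869, -0.1775, 0.0421]
eef_rot: [1.0, -0.006, 0.0, 0.0]
ft_force: [1.9, -1.6, -4.9]
width: 0.0209
grip_force: 40.0
```

Request:
{"method": "drive_tool", "body": {
  "series": [
    [[0, -0.02, -0.05], 0],
    [[0, 0, -0.05], 0],
    [[0, 0, -0.03], 0],
    [[0, 0, 0], 0],
    [[0, 0, 0], 0],
    [[0, 0, 0], 0],
    [[0, 0, 0], 0],
    [[0, 0, 0], 0],
    [[0, 0, 0], 0],
    [[0, 0, 0], 0]
  ]
}}

```text
time: 19.05
ee_pos: [0.5864, -0.1778, 0.0406]
eef_rot: [1.0, -0.007, -0.0, 0.0]
ft_force: [-2.0, 0.2, -3.9]
width: 0.0209
grip_force: 40.0
```

Request:
{"method": "drive_tool", "body": {
  "series": [
    [[0, 0, -0.05], 0],
    [[0, 0, -0.04], 0],
    [[0, 0, 0], 0],
    [[0, 0, 0], 0],
    [[-0.05, 0, 0], 0],
    [[-0.1, 0, 0], 0],
    [[-0.1, 0, 0], 0],
    [[-0.1, 0, 0], 0],
    [[-0.1, 0, 0], 0],
    [[-0.1, 0.01, 0], 0]
  ]
}}

```text
time: 20.3
ee_pos: [0.5822, -0.1777, 0.0405]
eef_rot: [1.0, -0.006, 0.001, 0.0]
ft_force: [5.7, 0.3, 1.3]
width: 0.021
grip_force: 40.0
```

Request:
{"method": "drive_tool", "body": {
  "series": [
    [[-0.1, 0, 0], 0],
    [[-0.1, 0, 0], 0],
    [[-0.1, 0, 0], 0],
    [[-0.1, 0, 0], 0],
    [[-0.1, 0.01, 0], 0],
    [[-0.1, 0, 0], 0],
    [[-0.1, 0, 0], 0],
    [[-0.1, 0, 0], 0],
    [[0, 0, 0], 0],
    [[0, 0, 0], 0]
  ]
}}

```text
time: 21.55
ee_pos: [0.574, -0.1776, 0.0405]
eef_rot: [1.0, -0.006, 0.001, 0.0]
ft_force: [5.1, 0.8, 1.7]
width: 0.021
grip_force: 40.0
```

Request:
{"method": "drive_tool", "body": {
  "series": [
    [[-0.05, 0, 0], 0],
    [[-0.05, 0, 0], 0],
    [[-0.05, 0, 0], 0],
    [[-0.05, 0, 0], 0],
    [[0, 0, 0], 0],
    [[0, 0, 0], 0],
    [[0, 0, 0], 0],
    [[0, 0, 0], 0],
    [[0, 0, 0], 0],
    [[0, 0, 0], 0]
  ]
}}

```text
time: 22.8
ee_pos: [0.5721, -0.1776, 0.0405]
eef_rot: [1.0, -0.006, 0.001, 0.0]
ft_force: [5.1, 0.6, 2.6]
width: 0.021
grip_force: 40.0
```

Request:
{"method": "drive_tool", "body": {
  "series": [
    [[-0.05, 0, 0], 0],
    [[-0.05, 0, 0], 0],
    [[-0.05, 0, 0], 0],
    [[-0.05, 0, 0], 0],
    [[0, 0, 0], 0],
    [[0, 0, 0], 0],
    [[0, 0, 0], 0],
    [[0, 0, 0], 0],
    [[0, 0, 0], 0],
    [[0, 0, 0], 0]
  ]
}}

```text
time: 24.05
ee_pos: [0.5701, -0.1776, 0.0405]
eef_rot: [1.0, -0.006, 0.001, 0.0]
ft_force: [3.9, 0.7, 2.5]
width: 0.0209
grip_force: 40.0
```

Request:
{"method": "drive_tool", "body": {
  "series": [
    [[-0.05, 0, 0], 0],
    [[-0.05, 0, 0], 0],
    [[-0.05, 0, 0], 0],
    [[-0.05, 0, 0], 0],
    [[0, 0, 0], 0],
    [[0, 0, 0], 0],
    [[0, 0, 0], 0],
    [[0, 0, 0], 0],
    [[0, 0, 0], 0],
    [[0, 0, 0], 0]
  ]
}}

```text
time: 25.3
ee_pos: [0.5682, -0.1776, 0.0405]
eef_rot: [1.0, -0.006, 0.001, 0.0]
ft_force: [6.0, 0.1, 1.5]
width: 0.0208
grip_force: 40.0
```

Request:
{"method": "drive_tool", "body": {
  "series": [
    [[-0.05, 0, 0], 0],
    [[-0.05, 0, 0], 0],
    [[-0.05, 0, 0], 0],
    [[0, 0, 0], 0],
    [[0, 0, 0], 0],
    [[0, 0, 0], 0],
    [[0, 0, 0], 0],
    [[0, 0, 0], 0],
    [[0, 0, 0], 0],
    [[0, 0, 0], 0]
  ]
}}

```text
time: 26.55
ee_pos: [0.5668, -0.1776, 0.0405]
eef_rot: [1.0, -0.006, 0.001, 0.0]
ft_force: [6.8, -0.1, 1.0]
width: 0.0208
grip_force: 40.0
```

Request:
{"method": "drive_tool", "body": {
  "series": [
    [[-0.04, 0, 0], 0],
    [[-0.04, 0, 0], 0],
    [[0, 0, 0], 0],
    [[0, 0, 0], 0],
    [[0, 0, 0], 0],
    [[0, 0, 0], 0],
    [[0, 0, 0], 0],
    [[0, 0, 0], 0],
    [[0, 0, 0], 0],
    [[0, 0, 0], 0]
  ]
}}

```text
time: 27.8
ee_pos: [0.5664, -0.1776, 0.0405]
eef_rot: [1.0, -0.006, 0.002, 0.0]
ft_force: [8.0, -0.2, -1.2]
width: 0.0209
grip_force: 40.0
```

Request:
{"method": "drive_tool", "body": {
  "series": [
    [[-0.03, 0, 0], 0],
    [[-0.03, 0, 0], 0],
    [[0, 0, 0], 0],
    [[0, 0, 0], 0],
    [[0, 0, 0], 0],
    [[0, 0, 0], 0],
    [[0, 0, 0], 0],
    [[0, 0, 0], 0],
    [[0, 0, 0], 0],
    [[0, 0, 0], 0]
  ]
}}

```text
time: 29.05
ee_pos: [0.5663, -0.1775, 0.0405]
eef_rot: [1.0, -0.006, 0.002, 0.0]
ft_force: [11.0, -1.0, -2.3]
width: 0.0207
grip_force: 40.0
```

Hard stop reached: no travel while the force rose to 11 N, of which about 5 N is clip drag. Easing off the push, then opening.

Request:
{"method": "drive_tool", "body": {
  "series": [
    [[0.05, 0, 0], 0],
    [[0.04, 0, 0], 0],
    [[0, 0, 0], 0],
    [[0, 0, 0], 0],
    [[0, 0, 0], 0],
    [[0, 0, 0], 0],
    [[0, 0, 0], 0],
    [[0, 0, 0], 0],
    [[0, 0, 0], 0],
    [[0, 0, 0], 0]
  ]
}}

```text
time: 30.3
ee_pos: [0.5664, -0.1776, 0.0405]
eef_rot: [1.0, -0.006, 0.001, 0.0]
ft_force: [6.8, 0.1, 0.2]
width: 0.021
grip_force: 40.0
```

Request:
{"method": "drive_tool", "body": {
  "series": [
    [[0, 0, 0], 0],
    [[0, 0, 0], 0],
    [[0, 0, 0], 0],
    [[0, 0, 0], 0],
    [[0, 0, 0], 0],
    [[0, 0, 0], 0],
    [[0, 0, 0], 0],
    [[0, 0, 0], 0],
    [[0, 0, 0], 0],
    [[0, 0, 0], 0]
  ],
  "hand": 0
}}

```text
time: 31.55
ee_pos: [0.5652, -0.1775, 0.0399]
eef_rot: [1.0, -0.006, 0.0, 0.0]
ft_force: [-0.8, 0.1, -0.1]
width: 0.087
grip_force: 0.0
```

Request:
{"method": "drive_tool", "body": {
  "series": [
    [[0, 0, 1], 0],
    [[0, 0, 2], 0],
    [[0, 0, 3], 0],
    [[0, 0, 4], 0],
    [[-2, 4, 4], 0],
    [[-2, 4, 2], 0],
    [[-2, 4, 0], 0],
    [[-1, 4, 0], 0],
    [[0, 0, 0], 0],
    [[0, 0, 0], 0]
  ]
}}

```text
time: 32.8
ee_pos: [0.4955, -0.018, 0.201]
eef_rot: [1.0, -0.007, 0.001, 0.0]
ft_force: [-0.8, -0.1, -0.3]
width: 0.0868
grip_force: 0.0
```

```bash
python3 - <<'E'
from h import *
a=snap("side","s3.png",(250,270,400,352),5); b=cv2.imread("pics/s3.png")[:,:750]
print(r.read_state()["ee_pos"]); t=vision.camera("top")["color"][190:300,350:450,::-1]
o=np.zeros((600,800,3),np.uint8); b=cv2.resize(b,(500,273)); o[:273,:500]=b; o[280:600,:290]=cv2.resize(t,(290,320)); w=vision.camera("wrist")["color"][:,:,::-1]; o[280:,300:]=cv2.resize(w,(500,375))[:320]
cv2.imwrite("pics/fin.png",o)
E
```

```text
[ 0.49552433 -0.01851499  0.20061841]
```

View pics/fin.png

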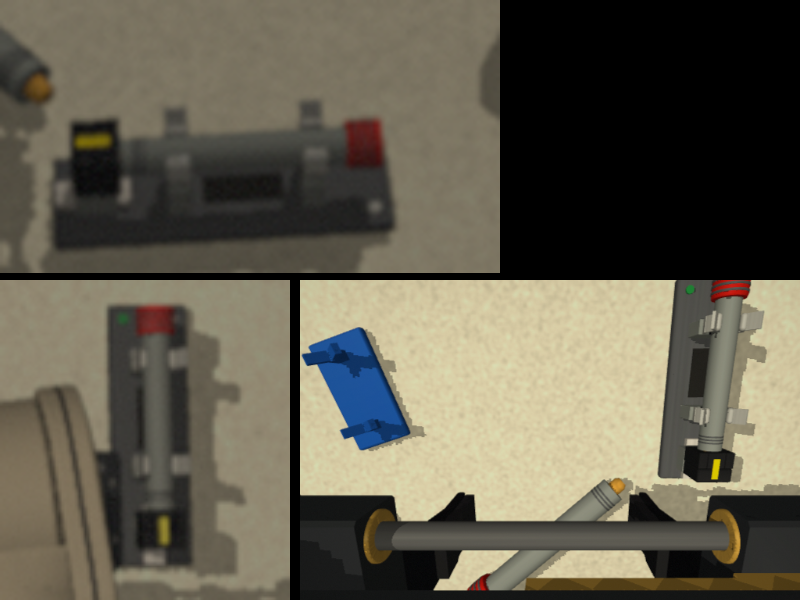

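The picture shows the lamp lying in both clips with its barrel against the socket face: side view from (125,155) to the head at (365,143), no brass visible. The gripper is clear, so I'm handing in.

```bash
python3 -c "
from bench import r
print(r.close_job())"
```

```text
the job is handed in; nothing more can be done
None
```

The lamp is snapped into both dock clips, pushed back to the hard stop at the socket and released; the job is handed in at about 33 s, and the hand-in call returned no verdict.

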